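Get the SWR meter out from behind the radio gear

ROBOT

A 6-joint arm with a two-finger parallel gripper is mounted at the origin on the work surface. World frame = base frame: x ahead of the robot, y to its left, z up, the work surface at z = 0. Lengths are in m, angles in degrees, forces in N, time in s.
With the tool pointing down it reaches from about 0.25 to 0.725 m from the base axis. Payload 9.7 kg.
Tool frame: the origin (TCP) lies midway between the tips of the shut fingers; the grasp point (between the pads) lies bot.hold_point_z behind it (bot.hold_point_z is the distance from the TCP to the grasp point, in m); z points along the fingers, y is the line along which they close (so a half turn about z gives the same grasp; the last joint's range is limited). The gripper opens to 85 mm and grips with 20 to 120 N. Pads are 22 mm wide; open, the fingers measure 114 mm over their backs; the gripper's body (76 mm by 85 mm) begins 54 mm behind the grasp point. The pads swing forward as they close: fully open they stand 13 mm farther back than shut.
Start: joints at [-77.063, 4.979, 10.078, 95.1, 0, 90], TCP at [0.123, -0.536, 0.231] pointing down, gripper open.
Joint ranges: [-179.16, 179.16], [-48.56, 103.87], [-65.8, 70.77], [-126.05, 130.52], [-82.76, 87.17], [-180, 180]. Speed limits (degrees/s): [127.2, 127.2, 147.25, 180, 180, 180].

INTERFACE

Orientations are given as [roll, pitch, yaw] about the fixed x, y, z axes, in that order (R = Rz(yaw) Ry(pitch) Rx(roll)).
In Python, from workcell import bot, camera, camera_model, ticket gives the robot as it stands.
- The arm moves only by the tool send_rows, never from a script. Its argument "targets" is text: rows parted by semicolons, each of 5 numbers parted by spaces: the shift along the tool's x, y, z in mm, then the turn about the tool's z in degrees, then the closure in counts, from 0 (fully open) to 255 (shut). A call has 1 to 20 rows; each row is the pose to reach, as a shift and turn from the pose commanded when the call began, along the tool's axes at that moment; what a row does not reach only later rows make up. A row lasts 1/8 s, in which the tool goes at most 62.5 mm and 10.7 degrees, less where a joint would pass 70% of its speed; a pose out of reach is approached as far as the arm can. A call with a gripper value outside its range is refused whole. The fingers move at their own pace and stop on an object; "newtons" is the grip in N (left out, the last holds). Time passes only in rows, so rows that repeat a pose let the fingers close. It gives the time, the measured TCP pose, the force, the opening and the grip force at its end, in the units of the state.
- bot.get_obs(): the state, without advancing time (a new reading comes with each control period).
- camera(name): name is "scene" or "top" or "wrist"; returns the picture (384x512x3 uint8, blue, green, red); there is no depth.
- camera_model(name): a dict with "K" (3x3 intrinsics, pixels), "dist_coeffs" ([k1, k2, p1, p2, k3] as OpenCV has them; the pictures are not rectified), "pose" (4x4, takes a point from camera to world coordinates); the wrist camera has in their place "T_tool_cam" (4x4, takes a point from camera to tool coordinates, whose origin is the TCP and whose axes are the flange's). Camera axes: x right, y down, z forward; pixel columns grow to the right and rows downward; lengths in m; the calibration is good to about 2 mm. A picture is of the moment at which its call begins: read the wrist's pose just before it. camera_model takes no time and is no camera call.
- ticket.job_done(): hands the job in; it is judged then, once.
The state is a dict: "time": time; "q": joint angles; "qd": joint speeds; "joint_efforts": joint torques, N m; "ee_pos": TCP position; "tcp_rot": TCP orientation; "wrist_force": force on the tool from outside, world axes, zero at the start; "torque": the same for the moment, N m; "opening": finger opening in m; "grasp_force": force on a finger pad.
Only numpy, scipy, OpenCV 4.12 (cv2) and the standard library are available. Lean on these libraries where they do the work, as an engineer would, in place of code of your own. Each camera call takes 0.05 s, during which the arm holds its last target. There are 200 camera calls.

TASK

On the wooden board the long, low power meter stands behind a row of three tall things: a handheld radio, a small loudspeaker and a metal dummy-load can. First clear all three onto the black rubber mat, standing upright, without shifting the meter; then set the meter down centred and square on the cork mat; then put the three back upright on the board, each on the very spot where it stood at the start. Leave the mug, the microphone and the Morse key where they are.

Things in the scene. Friction and masses are not known exactly. Their poses are not given: they have to be found in the camera images.
- meter_center (a point): Power (SWR) meter: low grey box with a pale dial and two black buttons on top, lying on the board behind the tall things. 50 mm (its x) by 140 mm (its y) by 38 mm high, 0.4 kg; this point is its centre, 19 mm up. To be gripped across its 50 mm; the tall things stand only 8 to 17 mm before it, in a row longer than it, so a finger has no room there until they are gone.
- radio_center (a point): Handheld radio standing upright in the row: black box 36 mm (its x) by 50 mm (its y) by 90 mm high, with two stubs on top rising 9 mm more, screen and keypad on its front (-x) face, a small clip low on the back. About 0.24 kg. This point is the centre of the box, 45 mm above its underside. Which spot of the row it has changes from start to start.
- speaker_center (a point): Small loudspeaker standing upright in the row: wooden box 46 mm (its x) by 50 mm (its y) by 90 mm high, flat top, two round dark cones on its front (-x) face. About 0.35 kg. This point is its centre, 45 mm above its underside. Which spot of the row it has changes from start to start.
- load_center (a point): Dummy load standing upright in the row: bare aluminium can 50 mm in diameter and 90 mm high, with a brass socket 16 mm wide rising 8 mm more on its top. About 0.45 kg. This point is the centre of the can, 45 mm above its underside. Which spot of the row it has changes from start to start.
- board: Plywood board fixed to the desk, 150 (x) by 300 (y) by 18 mm thick; origin: centre of its underside. The row of tall things runs along its y, 30 mm to the robot's side (-x) of its middle, 60 mm from centre to centre with gaps of 10 mm; the meter lies 30 mm to +x. Grip the tall things along x, pads' middle about 68 mm above their undersides, so that the fingertips pass over the meter.
- side_mat: Black rubber mat lying fixed on the desk, the side area for the cleared things: 110 mm along its x, 260 mm along its y, 3 mm thick; origin at the centre of its underside. It may lie left or right.
- cork_mat: Cork mat lying fixed on the desk, the meter's new place: 100 mm along its x, 180 mm along its y, 3 mm thick; origin at the centre of its underside. The meter's length goes along the mat's length (y), either way round. It may lie left or right.
- mug: White mug on the desk to the left of the board, 80 mm across, 92 mm high, with a handle; origin at the centre of its underside. To be left alone.
- mic: Black hand microphone lying on the desk to the right of the board, 90 x 55 x 30 mm; origin at the centre of its underside. To be left alone.
- key: Morse key on the right end of the board: dark wooden base 75 mm along its x by 40 mm, brass arm and black knob, 29 mm high in all; origin at the centre of its underside. To be left alone.

How it is judged (in metres and radians):
On the way, in this order (a step that is already met when the one before it is completed fails the run):
1. all three tall things stand upright and released on the black rubber mat, with the meter not yet shifted (x of radio_center in the frame of side_mat between -0.055 and 0.055 m and y of radio_center in the frame of side_mat between -0.13 and 0.13 m and z of radio_center in the frame of side_mat between 0.04 and 0.056 m and angle between each of radio_center, speaker_center, load_center's own z axis and vertical below 0.15 rad and contact force between each of radio, speaker, load and the fingers below 0.1 N and x of speaker_center in the frame of side_mat between -0.055 and 0.055 m and y of speaker_center in the frame of side_mat between -0.13 and 0.13 m and z of speaker_center in the frame of side_mat between 0.04 and 0.056 m and x of load_center in the frame of side_mat between -0.055 and 0.055 m and y of load_center in the frame of side_mat between -0.13 and 0.13 m and z of load_center in the frame of side_mat between 0.04 and 0.056 m and distance of meter_center from where it was at the start of the episode below 0.03 m), for 0.2 s.
2. the meter lies released on the cork mat, centred and square (horizontal distance between meter_center and cork_mat below 0.015 m and z of meter_center in the frame of cork_mat between 0.016 and 0.028 m and angle between the y axis of meter_center and the y axis of cork_mat, either way round below 0.17 rad and angle between meter_center's own z axis and vertical below 0.1 rad and contact force between meter and the fingers below 0.1 N), for 0.2 s.
At the end, for the whole second after the job is handed in: The meter lies flat on the cork mat, its centre within 15 mm of the mat's and its length within 0.17 rad of the mat's length; the radio, loudspeaker and dummy load each stand upright within 15 mm of where they stood at the start; all is released and at rest (all of step 2 and distance of each of radio_center, speaker_center, load_center from where it was at the start of the episode below 0.015 m and angle between each of radio_center, speaker_center, load_center's own z axis and vertical below 0.1 rad and linear speed of each of radio, speaker, load, meter below 0.02 m/s and angular speed of each of radio, speaker, load, meter below 0.2 rad/s); the robot touches nothing.
It fails at once if the mug is shifted by more than 30 mm (distance of mug from where it was at the start of the episode above 0.03 m).
It fails at once if the microphone is shifted by more than 30 mm (distance of mic from where it was at the start of the episode above 0.03 m).
It fails at once if the Morse key is shifted by more than 30 mm (distance of key from where it was at the start of the episode above 0.03 m).
It also fails if it takes over 141 s, if anything falls off the work surface, if the arm or the gripper's body presses on something with over 40 N, if the wrist force passes 120 N, or if a joint passes its speed limit or range.

## Working session

There is one attempt and no reset: what is moved stays moved. The work goes in short steps, Python scripts to look and compute and a tool call to move; the robot and the scene stay as the last step left them, time stands still between calls to the robot, and variables do not carry over. Pictures are saved under pics/ and viewed, at most 14 in all, crops included, and the job is handed in when it is done.

Besides the shell and the picture viewer there is one more tool, called by a JSON object that holds its "name" and its "arguments". send_rows: Moves the arm, as the interface text tells. Its arguments: {"type":"object","properties":{"targets":{"type":"string"},"newtons":{"type":"number"}},"required":["targets"]}

```bash
mkdir -p pics; ls; python3 - <<'E'
from workcell import bot,camera,camera_model
import cv2
print(bot.get_obs(), bot.hold_point_z)
for n in("top","scene"):
    cv2.imwrite(f"pics/{n}0.png",camera(n)); m=camera_model(n); print(n,m)
print(camera_model("wrist"))
E
```

```text
pics
{'time': 0.0, 'q': array([-7.70627049e+01,  5.01089691e+00,  1.00340972e+01,  9.51002290e+01,
        1.81247910e-04,  8.99999316e+01]), 'qd': array([ 0.07870197, -0.00043488, -0.04561216, -0.05993853, -0.05276201,
       -0.08772238]), 'joint_efforts': array([ 1.93387139e-03, -5.20400441e+01,  4.64797926e+01,  1.66661519e-02,
        1.80669863e-04, -3.25037286e-05]), 'ee_pos': array([ 0.12308436, -0.53580757,  0.23058183]), 'tcp_rot': array([-1.79922971e+02, -1.81339730e-04,  1.29373633e+01]), 'wrist_force': array([-0.25688927,  0.20028933,  0.08136589]), 'torque': array([-0.07474194,  0.06535133, -0.01733405]), 'grasp_force': 0.0, 'opening': 0.08540274699623877} 0.0187
top {'K': array([[500.14644631,   0.        , 253.87839296],
       [  0.        , 500.14644631, 193.18284413],
       [  0.        ,   0.        ,   1.        ]]), 'dist_coeffs': array([-0.00311671,  0.        ,  0.        ,  0.        ,  0.        ]), 'pose': array([[-2.76894008e-02, -9.99106532e-01,  3.19285949e-02,
         5.10843224e-01],
       [-9.99593792e-01,  2.74589935e-02, -7.63244975e-03,
        
[... 605 characters left out ...]
177, -0.66535014,  0.74904155],
       [ 0.        ,  0.        ,  0.        ,  1.        ]])}
{'K': array([[302.93686641,   0.        , 256.65677486],
       [  0.        , 302.93686641, 190.54010442],
       [  0.        ,   0.        ,   1.        ]]), 'dist_coeffs': array([-0.03875945,  0.        ,  0.        ,  0.        ,  0.        ]), 'T_tool_cam': array([[-2.95288899e-04, -9.52492739e-01, -3.04561150e-01,
         7.78221941e-02],
       [ 9.99999835e-01, -4.31404498e-04,  3.79630830e-04,
        -1.03383131e-04],
       [-4.92984659e-04, -3.04560988e-01,  9.52492710e-01,
        -1.42857309e-01],
       [ 0.00000000e+00,  0.00000000e+00,  0.00000000e+00,
         1.00000000e+00]])}
```

View pics/top0.png

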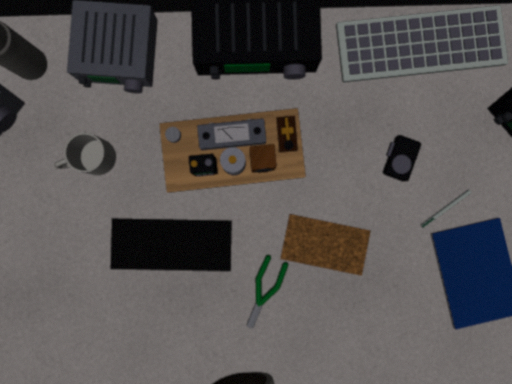

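View pics/scene0.png

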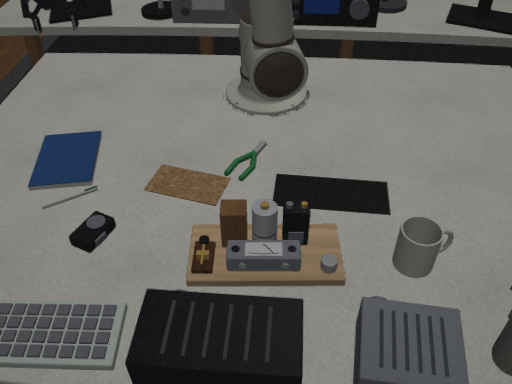

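The top view has +x up and +y left. Board is near (233,150), with the radio at (203,164), load at (232,160) and speaker at (262,158). The meter is at (231,133), the key at (287,133), the black mat at (171,245) and the cork mat at (326,245). Next I'll measure these with masks.

```bash
cat > h.py <<'E'
import cv2, numpy as np
from workcell import bot,camera,camera_model
from scipy.spatial.transform import Rotation as R
def cam(n):
    m=camera_model(n)
    if n=="wrist":
        o=bot.get_obs(); T=np.eye(4); T[:3,:3]=R.from_euler("xyz",o["tcp_rot"],degrees=True).as_matrix(); T[:3,3]=o["ee_pos"]
        m["pose"]=T@m["T_tool_cam"]
    return m
def ray(m,uv,z):
    p=cv2.undistortPoints(np.array(uv,float).reshape(-1,1,2),m["K"],m["dist_coeffs"]).reshape(-1,2)
    d=np.c_[p,np.ones(len(p))]@m["pose"][:3,:3].T; c=m["pose"][:3,3]
    return c+d*((z-c[2])/d[:,2])[:,None]
def rect(m,mask,z):
    c=max(cv2.findContours(mask.astype(np.uint8),cv2.RETR_EXTERNAL,cv2.CHAIN_APPROX_NONE)[0],key=cv2.contourArea)
    P=ray(m,c.reshape(-1,2),z)[:,:2]
    (x,y),(w,h),a=cv2.minAreaRect((P*1000).astype(np.float32))
    if w<h: w,h,a=h,w,a+90
    yaw=(a-90+90)%180-90   # yaw of frame whose y is the long side
    return np.round([x,y,w,h,yaw],1)
E
python3 - <<'E'
from h import *
m=cam("top"); I=cv2.imread("pics/top0.png"); H=cv2.cvtColor(I,cv2.COLOR_BGR2HSV)
def box(M,x0,y0,x1,y1):
    Z=np.zeros(M.shape,bool); Z[y0:y1,x0:x1]=1; return M&Z
h,s,v=[H[...,i].astype(int) for i in range(3)]
print("black",rect(m,box(v<45,95,200,245,290),.003))
print("cork",rect(m,box((s>90),275,205,380,285),.003))
b=box((s>45)&(h<30),150,100,315,200); b=cv2.morphologyEx(b.astype(np.uint8),cv2.MORPH_CLOSE,np.ones((25,25)))
print("board",rect(m,b,.018))
print("speaker",rect(m,box((s>110)&(v<140),248,143,280,174),.108))
c=cv2.resize(I[90:200,150:320],None,fx=4.6,fy=4.6,interpolation=cv2.INTER_CUBIC); cv2.imwrite("pics/c0.png",c)
E
```

```text
black [440.3 174.2 257.3 107.6  -2.6]
cork [ 431.  -158.7  178.5   98.1  -13.2]
board [638.7  36.3 300.9 152.1   4.8]
speaker [610.4 -27.9  60.8  58.9  -1.6]
```

View pics/c0.png

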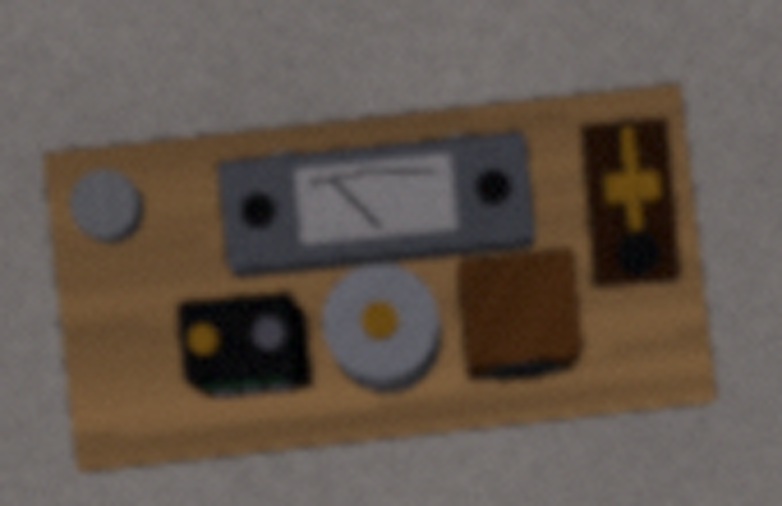

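The crop shows the load socket at (380,320) and the radio stubs at (203,339) and (268,333). The speaker top corners are at (460,258), (572,248), (580,355) and (470,370). The meter top corners are at (218,160), (523,132), (533,243) and (238,272).

```bash
python3 - <<'E'
from h import *
m=cam("top")
f=lambda L,z: np.round(ray(m,np.array(L,float)/4.6+[150,90],z)[:,:2]*1000,1)
B=np.array([638.7,36.3]); a=np.radians(4.8); X=np.array([np.cos(a),np.sin(a)]);Y=np.array([-X[1],X[0]])
loc=lambda p:np.round([(p-B)@X,(p-B)@Y],1)
for n,L,z in [("socket",[(380,320)],.116),("stubs",[(203,339),(268,333)],.117),("radiotop",[(181,303),(292,295),(300,375),(190,383)],.108),
  ("spk",[(460,258),(572,248),(580,355),(470,370)],.108),("meter",[(218,160),(523,132),(533,243),(238,272)],.056),("board",[(46,153),(682,85),(716,402),(80,470)],.018)]:
    P=f(L,z); print(n,P.tolist(),"mean",P.mean(0),"loc",loc(P.mean(0)))
for y in (60,0,-60): print(y,B-30*X+y*Y)
E
```

```text
socket [[608.1, 32.4]] mean [608.1  32.4] loc [-30.8  -1.3]
stubs [[602.0, 107.0], [603.8, 79.6]] mean [602.9  93.3] loc [-30.9  59.8]
radiotop [[618.5, 117.0], [620.6, 69.8], [586.4, 67.2], [584.3, 114.0]] mean [602.45  92.  ] loc [-31.5  58.5]
spk [[634.5, -2.1], [637.5, -49.9], [591.7, -52.0], [586.6, -5.0]] mean [612.575 -27.25 ] loc [-31.4 -61.1]
meter [[688.1, 105.1], [697.1, -32.1], [646.9, -35.2], [637.5, 97.4]] mean [667.4  33.8] loc [28.4 -4.9]
board [[700.1, 188.8], [724.1, -108.1], [575.6, -119.3], [552.1, 176.3]] mean [637.975  34.425] loc [-0.9 -1.8]
60 [603.78454362  93.57923626]
0 [608.80521422  33.7896647 ]
-60 [613.82588482 -25.99990685]
```

{"name": "send_rows", "arguments": {"targets": "609 -506 30 -81.7 0;609 -506 30 -81.7 0;609 -506 30 -81.7 0;609 -506 30 -81.7 0;609 -506 30 -81.7 0;609 -506 30 -81.7 0;609 -506 30 -81.7 0;609 -506 30 -81.7 0;609 -506 30 -81.7 0;609 -506 30 -81.7 0;609 -506 30 -81.7 0;609 -506 30 -81.7 0;609 -506 30 -81.7 0;609 -506 30 -81.7 0;609 -506 30 -81.7 0;609 -506 30 -81.7 0;609 -506 30 -81.7 0;609 -506 30 -81.7 0", "newtons": 40}}

```text
time: 2.35
ee_pos: [0.6033, 0.0929, 0.2017]
tcp_rot: [180.0, -0.0, 94.6]
wrist_force: [-0.1, 0.6, 0.6]
opening: 0.0853
grasp_force: 0.0
```

```bash
cat >> h.py <<'E'
def proj(m,P):
    T=np.linalg.inv(m["pose"]); return cv2.projectPoints(np.array(P,float),cv2.Rodrigues(T[:3,:3])[0],T[:3,3],m["K"],m["dist_coeffs"])[0].reshape(-1,2).round().astype(int)
E
python3 - <<'E'
from h import *
m=cam("wrist"); I=camera("wrist")
P=[(.603,.093,.108),(.608,.033,.116),(.6375,.035,.018)]
for p in proj(m,P): cv2.drawMarker(I,tuple(map(int,p)),(0,0,255),0,14,1)
print(proj(m,P)); cv2.imwrite("pics/w1.png",I)
E
```

```text
[[256 193]
 [257 263]
 [282 218]]
```

View pics/w1.png

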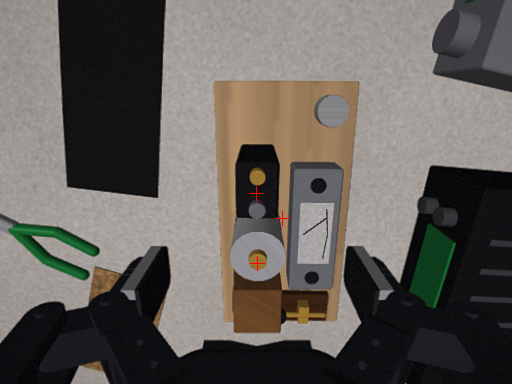

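The wrist view puts the radio's stub midpoint at (257,193) and the load socket at (258,260). Both fall on their projected markers, so I'll grip the radio.

{"name": "send_rows", "arguments": {"targets": "0 0 50 0 0;0 0 90 0 0;0 0 120 0 0;0 0 134 0 0;0 0 134 0 0;0 0 134 0 255;0 0 134 0 255;0 0 134 0 255;0 0 134 0 255;0 0 134 0 255;0 0 134 0 255;0 0 134 0 255;0 0 120 0 255;0 0 95 0 255;0 0 70 0 255;0 0 70 0 255"}}

```text
time: 4.4
ee_pos: [0.6044, 0.0936, 0.1336]
tcp_rot: [179.8, -0.0, 94.6]
wrist_force: [0.0, -0.0, -2.4]
opening: 0.0354
grasp_force: 40.5
```

{"name": "send_rows", "arguments": {"targets": "20 -50 0 0 255;60 -85 0 0 255;110 -120 0 0 255;155 -138 0 0 255;173 -147 0 0 255;173 -147 0 0 255;173 -147 30 0 255;173 -147 60 0 255;173 -147 74 0 255;173 -147 80 0 255;173 -147 80 0 255;173 -147 80 0 0;173 -147 80 0 0;173 -147 80 0 0;173 -147 80 0 0;173 -147 80 0 0;173 -147 40 0 0;173 -147 -10 0 0;173 -147 -60 0 0;173 -147 -60 0 0"}}

```text
time: 6.9
ee_pos: [0.4443, 0.2548, 0.1954]
tcp_rot: [179.7, -0.2, 94.6]
wrist_force: [0.5, 0.1, -1.6]
opening: 0.0857
grasp_force: 0.0
```

{"name": "send_rows", "arguments": {"targets": "-60 35 0 0 0;-120 72 0 0 0;-180 110 0 0 0;-225 140 0 0 0;-234 146 0 0 0;-234 146 0 0 0;-234 146 50 0 0;-234 146 90 0 0;-234 146 118 0 0;-234 146 127 0 0;-234 146 127 0 0;-234 146 127 0 0"}}

```text
time: 8.4
ee_pos: [0.608, 0.0329, 0.0658]
tcp_rot: [179.9, 0.0, 94.7]
wrist_force: [0.1, -0.4, 0.2]
opening: 0.0854
grasp_force: 0.0
```

```bash
python3 - <<'E'
from h import *
print({k:bot.get_obs()[k].round(4) for k in("ee_pos","tcp_rot","wrist_force")}); cv2.imwrite("pics/w2.png",np.hstack([camera("wrist")[:,100:412],camera("top")[90:290,90:390].repeat(1,0) if 0 else cv2.resize(camera("top")[90:290,90:390],(480,384))]))
E
```

```text
{'ee_pos': array([0.608 , 0.0329, 0.0658]), 'tcp_rot': array([1.798811e+02, 3.000000e-03, 9.465620e+01]), 'wrist_force': array([ 0.0976, -0.4036,  0.2074])}
```

View pics/w2.png

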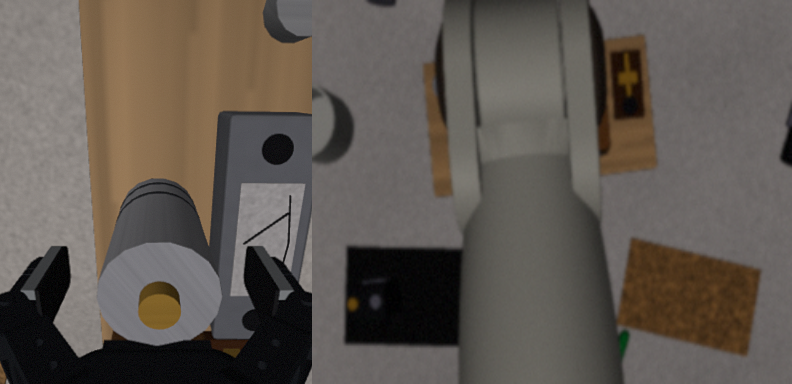

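The can sits centred between the pads, and the radio is upright on the mat. Gripping the load and moving it.

{"name": "send_rows", "arguments": {"targets": "0 0 0 0 255;0 0 0 0 255;0 0 0 0 255;0 0 0 0 255;0 0 0 0 255;0 0 0 0 255;0 0 0 0 255;0 0 -20 0 255;0 0 -45 0 255;0 0 -67 0 255;0 -40 -67 0 255;40 -80 -67 0 255;90 -120 -67 0 255;135 -145 -67 0 255;152 -156 -67 0 255;152 -156 -67 0 255;152 -156 -30 0 255;152 -156 0 0 255;152 -156 10 0 255;152 -156 14 0 255", "newtons": 50}}

```text
time: 11.0
ee_pos: [0.4397, 0.171, 0.0501]
tcp_rot: [-180.0, 0.0, 94.6]
wrist_force: [0.3, 0.1, -3.8]
opening: 0.0491
grasp_force: 54.0
```

{"name": "send_rows", "arguments": {"targets": "0 0 0 0 255;0 0 0 0 0;0 0 0 0 0;0 0 0 0 0;0 0 0 0 0;0 0 0 0 0;0 0 -40 0 0;0 0 -90 0 0;0 0 -140 0 0;0 0 -140 0 0"}}

```text
time: 12.25
ee_pos: [0.441, 0.1721, 0.1943]
tcp_rot: [179.7, -0.1, 94.6]
wrist_force: [0.3, -0.0, -0.2]
opening: 0.0857
grasp_force: 0.0
```

{"name": "send_rows", "arguments": {"targets": "-55 40 0 0 0;-110 80 0 0 0;-165 120 0 0 0;-205 150 0 0 0;-212 155 0 0 0;-212 155 0 0 0;-212 155 50 0 0;-212 155 90 0 0;-212 155 118 0 0;-212 155 127 0 0;-212 155 127 0 0;-212 155 127 0 255;-212 155 127 0 255;-212 155 127 0 255;-212 155 127 0 255;-212 155 127 0 255;-212 155 127 0 255;-212 155 127 0 255"}}

```text
time: 14.5
ee_pos: [0.6119, -0.0273, 0.0645]
tcp_rot: [179.9, 0.0, 94.6]
wrist_force: [0.6, 0.3, 6.9]
opening: 0.0454
grasp_force: 52.8
```

{"name": "send_rows", "arguments": {"targets": "0 0 -20 0 255;0 0 -45 0 255;0 0 -67 0 255;0 -40 -67 0 255;35 -80 -67 0 255;80 -120 -67 0 255;120 -150 -67 0 255;133 -166 -67 0 255;133 -166 -67 0 255;133 -166 -30 0 255;133 -166 0 0 255;133 -166 10 0 255;133 -166 14 0 255;133 -166 14 0 255"}}

```text
time: 16.25
ee_pos: [0.4357, 0.0917, 0.0502]
tcp_rot: [179.9, -0.0, 94.6]
wrist_force: [0.1, 0.0, -3.6]
opening: 0.0454
grasp_force: 53.4
```

{"name": "send_rows", "arguments": {"targets": "0 0 0 0 0;0 0 0 0 0;0 0 0 0 0;0 0 0 0 0;0 0 0 0 0;0 0 -40 0 0;0 0 -90 0 0;0 0 -140 0 0;0 0 -140 0 0;-100 60 -140 0 0;-200 80 -140 0 0;-250 80 -140 0 0;-250 80 -140 0 0;-250 80 -140 0 0;-250 80 -140 0 0"}}

```text
time: 18.12
ee_pos: [0.5346, -0.1514, 0.1882]
tcp_rot: [-179.9, -0.0, 94.5]
wrist_force: [-0.0, 0.9, -1.2]
opening: 0.0852
grasp_force: 0.0
```

```bash
python3 - <<'E'
from h import *
print({k:bot.get_obs()[k].round(4) for k in("ee_pos","tcp_rot","wrist_force")})
m=cam("wrist");W=camera("wrist");S=camera("scene");cv2.imwrite("pics/w3raw.png",W);np.save("w3.npy",m["pose"])
P=cv2.resize(camera("top")[90:290,90:390],(400,267))
o=np.zeros((530,800,3),np.uint8); o[:300,:400]=cv2.resize(W,(400,300)); o[:267,400:]=P; o[300:530,:300]=S[130:360,130:430] if 0 else cv2.resize(S[140:300,130:420],(300,230)); cv2.imwrite("pics/m3.png",o)
E
```

```text
{'ee_pos': array([ 0.5346, -0.1514,  0.1882]), 'tcp_rot': array([-1.799007e+02, -4.740000e-02,  9.453890e+01]), 'wrist_force': array([-0.0084,  0.8639, -1.229 ])}
```

View pics/m3.png

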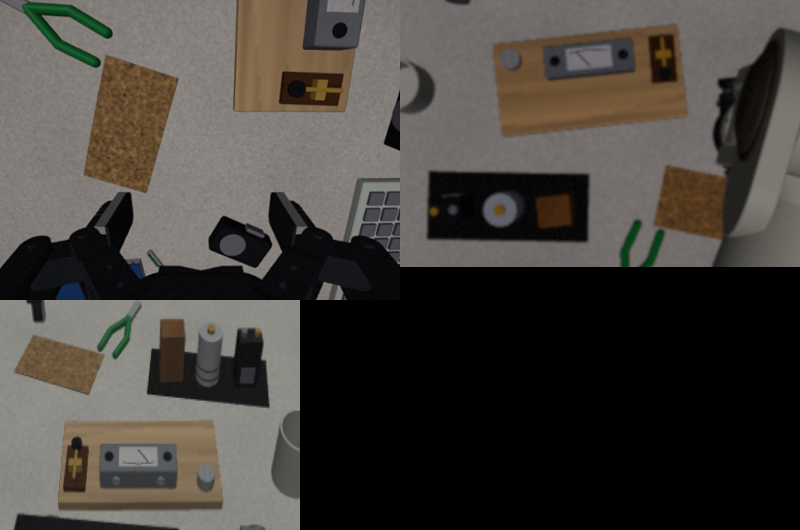

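All three stand upright on the black mat, and the meter is still in place. The wrist inset shows the whole cork mat, centred near (130,123). I'll measure the cork and the meter now.

```bash
python3 - <<'E'
from h import *
m=cam("wrist"); I=cv2.imread("pics/w3raw.png"); H=cv2.cvtColor(I,cv2.COLOR_BGR2HSV).astype(int)
M=np.zeros(I.shape[:2],bool); M[55:255,95:240]=1
M&=(H[...,1]>70)&(H[...,0]<25)
M=cv2.morphologyEx(M.astype(np.uint8),cv2.MORPH_CLOSE,np.ones((5,5)))
print("cork",rect(m,M,.003))
I=camera("top"); t=cam("top"); cv2.imwrite("pics/t4.png",I); L=cv2.cvtColor(I,cv2.COLOR_BGR2LAB).astype(int)
M=np.zeros(I.shape[:2],bool); M[112:156,187:270]=1
M&=(L[...,2]<134)
M=cv2.morphologyEx(M.astype(np.uint8),cv2.MORPH_OPEN,np.ones((3,3)))
print("meter",rect(t,M,.056))
E
```

```text
cork [ 429.7 -156.6  180.1   99.6  -13.1]
meter [668.   35.6 138.1  52.7   4.4]
```

{"name": "send_rows", "arguments": {"targets": "50 42 0 0 0;100 84 0 0 0;150 126 0 0 0;175 148 0 0 0;175 148 0 0 0;175 148 0 0 0;175 148 50 0 0;175 148 100 0 0;175 148 140 0 0;175 148 155 0 0;175 148 161 0 0;175 148 161 0 0;175 148 161 0 255;175 148 161 0 255;175 148 161 0 255;175 148 161 0 255;175 148 161 0 255;175 148 161 0 255;175 148 161 0 255", "newtons": 60}}

```text
time: 20.7
ee_pos: [0.669, 0.0356, 0.0296]
tcp_rot: [179.9, 0.0, 94.6]
wrist_force: [0.5, 0.8, 4.8]
opening: 0.0488
grasp_force: 65.2
```

{"name": "send_rows", "arguments": {"targets": "0 0 -20 0 255;0 0 -50 0 255;0 0 -80 0 255;-20 -40 -80 0 255;-55 -85 -80 5 255;-90 -130 -80 10 255;-125 -180 -80 15 255;-160 -230 -80 17.7 255;-173 -254 -80 17.7 255;-173 -254 -80 17.7 255;-173 -254 -80 17.7 255;-173 -254 -40 17.7 255;-173 -254 -10 17.7 255;-173 -254 5 17.7 255;-173 -254 11 17.7 255;-173 -254 14 17.7 255;-173 -254 14 17.7 255"}}

```text
time: 22.82
ee_pos: [0.4297, -0.1576, 0.015]
tcp_rot: [179.9, 0.0, 76.9]
wrist_force: [-0.1, -0.1, -5.3]
opening: 0.0488
grasp_force: 64.5
```

{"name": "send_rows", "arguments": {"targets": "0 0 0 0 0;0 0 0 0 0;0 0 0 0 0;0 0 0 0 0;0 0 0 0 0;0 0 -50 0 0;0 0 -100 0 0;0 0 -165 0 0;0 0 -165 0 0;0 0 -165 0 0"}}

```text
time: 24.08
ee_pos: [0.4292, -0.1575, 0.1791]
tcp_rot: [180.0, 0.0, 76.9]
wrist_force: [0.1, -0.2, -1.5]
opening: 0.0852
grasp_force: 0.0
```

```bash
python3 - <<'E'
from h import *
m=cam("wrist"); I=camera("wrist"); o=bot.get_obs(); print(o["ee_pos"],o["tcp_rot"])
P=[(.430,-.157,.041),(.430,-.157,.003)]
for p in proj(m,P): cv2.drawMarker(I,tuple(map(int,p)),(0,0,255),0,10,1)
cv2.imwrite("pics/w5.png",I)
E
```

```text
[ 0.42878237 -0.15733437  0.17825474] [-1.79925186e+02 -1.09977847e-02  7.69359840e+01]
```

View pics/w5.png

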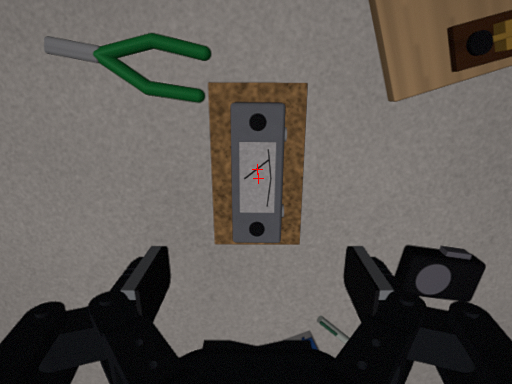

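The meter lies square on the cork, with its buttons at (258,122) and (257,229) and its top corners at (232,102), (283,102), (280,242) and (234,242). I'll check how far off centre it is.

```bash
python3 - <<'E'
from h import *
m=cam("wrist")
for n,L,z in [("btn",[(258,122),(257,229)],.042),("top",[(232,102),(283,102),(280,242),(234,242)],.041),("cork",[(209,83),(308,83),(300,244),(215,244)],.003)]:
    P=ray(m,L,z)*1000; print(n,P[:,:2].round().tolist(),P.mean(0).round(1))
E
```

```text
btn [[442.0, -105.0], [417.0, -208.0]] [ 429.4 -156.7   42. ]
top [[423.0, -83.0], [467.0, -93.0], [437.0, -228.0], [391.0, -217.0]] [ 429.4 -155.5   41. ]
cork [[402.0, -60.0], [498.0, -83.0], [458.0, -256.0], [361.0, -233.0]] [ 429.7 -158.     3. ]
```

{"name": "send_rows", "arguments": {"targets": "55 -12 0 -5 0;110 -24 0 -10 0;165 -36 0 -15 0;220 -46 0 -17.7 0;244 -50 0 -17.7 0;244 -50 0 -17.7 0;244 -50 0 -17.7 0;244 -50 50 -17.7 0;244 -50 90 -17.7 0;244 -50 118 -17.7 0;244 -50 127 -17.7 0;244 -50 127 -17.7 0;244 -50 127 -17.7 255;244 -50 127 -17.7 255;244 -50 127 -17.7 255;244 -50 127 -17.7 255;244 -50 127 -17.7 255;244 -50 127 -17.7 255;244 -50 127 -17.7 255", "newtons": 50}}

```text
time: 26.5
ee_pos: [0.4361, 0.0917, 0.0533]
tcp_rot: [179.9, -0.0, 94.6]
wrist_force: [0.5, -1.1, 5.7]
opening: 0.0457
grasp_force: 50.8
```

{"name": "send_rows", "arguments": {"targets": "0 0 -30 0 255;0 0 -60 0 255;0 0 -82 0 255;-30 40 -82 0 255;-70 85 -82 0 255;-110 130 -82 0 255;-128 158 -82 0 255;-133 166 -82 0 255;-133 166 -82 0 255;-133 166 -82 0 255;-133 166 -55 0 255;-133 166 -30 0 255;-133 166 -20 0 255;-133 166 -15 0 255;-133 166 -15 0 255"}}

```text
time: 28.38
ee_pos: [0.612, -0.0274, 0.0686]
tcp_rot: [179.9, 0.0, 94.7]
wrist_force: [-0.5, -0.2, -4.0]
opening: 0.0455
grasp_force: 53.8
```

{"name": "send_rows", "arguments": {"targets": "0 0 0 0 0;0 0 0 0 0;0 0 0 0 0;0 0 0 0 0;0 0 0 0 0;0 0 -40 0 0;0 0 -90 0 0;0 0 -130 0 0;0 0 -130 0 0;0 0 -130 0 0"}}

```text
time: 29.62
ee_pos: [0.6117, -0.0276, 0.1965]
tcp_rot: [-180.0, -0.0, 94.6]
wrist_force: [-0.2, -0.2, 0.4]
opening: 0.0854
grasp_force: 0.0
```

{"name": "send_rows", "arguments": {"targets": "50 -40 0 0 0;105 -80 0 0 0;160 -120 0 0 0;200 -148 0 0 0;212 -155 0 0 0;212 -155 0 0 0;212 -155 50 0 0;212 -155 100 0 0;212 -155 134 0 0;212 -155 144 0 0;212 -155 144 0 0;212 -155 144 0 255;212 -155 144 0 255;212 -155 144 0 255;212 -155 144 0 255;212 -155 144 0 255;212 -155 144 0 255;212 -155 144 0 255"}}

```text
time: 31.88
ee_pos: [0.4408, 0.1714, 0.0547]
tcp_rot: [179.9, -0.0, 94.6]
wrist_force: [-1.6, -0.7, 4.7]
opening: 0.0486
grasp_force: 51.7
```

{"name": "send_rows", "arguments": {"targets": "0 0 -30 0 255;0 0 -60 0 255;0 0 -82 0 255;-50 20 -82 0 255;-100 40 -82 0 255;-140 70 -82 0 255;-151 110 -82 0 255;-151 145 -82 0 255;-151 156 -82 0 255;-151 156 -82 0 255;-151 156 -82 0 255;-151 156 -55 0 255;-151 156 -30 0 255;-151 156 -20 0 255;-151 156 -15 0 255;-151 156 -15 0 255"}}

```text
time: 33.88
ee_pos: [0.608, 0.0333, 0.0698]
tcp_rot: [179.9, 0.0, 94.6]
wrist_force: [-5.5, -0.2, 2.2]
opening: 0.0491
grasp_force: 54.2
```

{"name": "send_rows", "arguments": {"targets": "0 0 0 0 0;0 0 0 0 0;0 0 0 0 0;0 0 0 0 0;0 0 0 0 0;0 0 -40 0 0;0 0 -90 0 0;0 0 -130 0 0;0 0 -130 0 0;0 0 -130 0 0"}}

```text
time: 35.12
ee_pos: [0.6077, 0.0333, 0.1975]
tcp_rot: [-180.0, -0.0, 94.6]
wrist_force: [-0.4, -0.4, -1.3]
opening: 0.0853
grasp_force: 0.0
```

{"name": "send_rows", "arguments": {"targets": "55 -35 0 0 0;110 -70 0 0 0;165 -105 0 0 0;215 -135 0 0 0;234 -145 0 0 0;234 -145 0 0 0;234 -145 50 0 0;234 -145 100 0 0;234 -145 134 0 0;234 -145 144 0 0;234 -145 144 0 0;234 -145 144 0 255;234 -145 144 0 255;234 -145 144 0 255;234 -145 144 0 255;234 -145 144 0 255;234 -145 144 0 255;234 -145 144 0 255;234 -145 144 0 255", "newtons": 40}}

```text
time: 37.5
ee_pos: [0.4448, 0.2551, 0.0552]
tcp_rot: [179.9, -0.0, 94.6]
wrist_force: [-1.2, -0.0, 6.6]
opening: 0.0358
grasp_force: 45.8
```

{"name": "send_rows", "arguments": {"targets": "0 0 -30 0 255;0 0 -60 0 255;0 0 -82 0 255;-50 20 -82 0 255;-100 40 -82 0 255;-150 65 -82 0 255;-174 100 -82 0 255;-174 135 -82 0 255;-174 145 -82 0 255;-174 145 -82 0 255;-174 145 -82 0 255;-174 145 -55 0 255;-174 145 -30 0 255;-174 145 -20 0 255;-174 145 -15 0 255;-174 145 -15 0 255"}}

```text
time: 39.5
ee_pos: [0.6032, 0.0933, 0.0705]
tcp_rot: [179.9, -0.0, 94.6]
wrist_force: [0.6, -0.5, -3.0]
opening: 0.0358
grasp_force: 43.4
```

{"name": "send_rows", "arguments": {"targets": "0 0 0 0 0;0 0 0 0 0;0 0 0 0 0;0 0 0 0 0;0 0 0 0 0;0 0 -40 0 0;0 0 -90 0 0;0 0 -130 0 0;0 -60 -130 0 0;-100 -110 -130 0 0;-200 -110 -130 0 0;-300 -110 -130 0 0;-300 -110 -130 0 0;-300 -110 -130 0 0;-300 -110 -130 0 0;-300 -110 -130 0 0;-300 -110 -130 0 0"}}

```text
time: 41.62
ee_pos: [0.5178, -0.2137, 0.1995]
tcp_rot: [180.0, -0.0, 94.7]
wrist_force: [0.0, 0.0, -0.8]
opening: 0.0853
grasp_force: 0.0
```

```bash
python3 - <<'E'
from h import *
o=bot.get_obs(); print(o["ee_pos"],o["wrist_force"])
A=cv2.imread("pics/top0.png");B=camera("top");S=camera("scene")
f=lambda I:cv2.resize(I[90:200,150:320],(400,259),interpolation=cv2.INTER_CUBIC)
o=np.zeros((560,800,3),np.uint8); o[:259,:400]=f(A);o[:259,400:]=f(B);o[260:560,:400]=cv2.resize(S,(400,300));o[260:560,400:]=cv2.resize(B,(400,300)); cv2.imwrite("pics/m6.png",o)
E
```

```text
[ 0.51777382 -0.2136549   0.19947104] [ 0.0411239   0.02074497 -0.77485733]
```

View pics/m6.png

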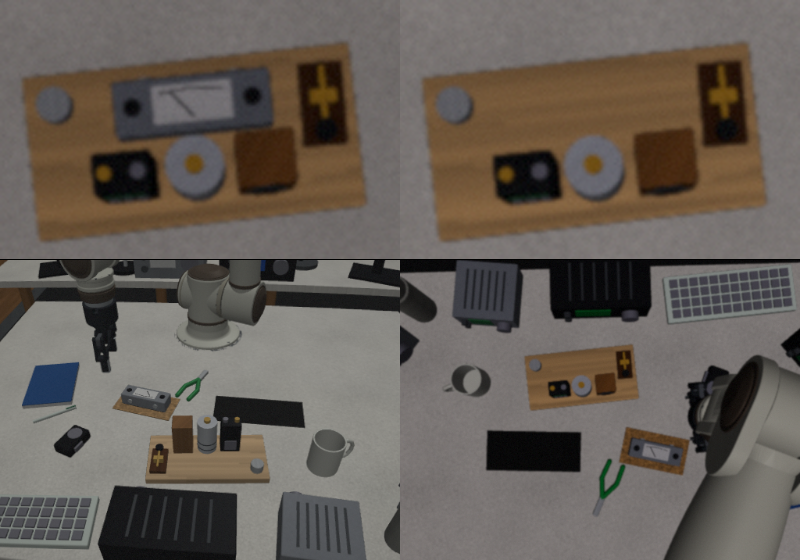

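The before and after crops match within a pixel or so, at about 1–2 mm: radio (103,172) and (505,173), load (194,164) and (594,164), speaker (266,160) and (666,160). The meter is square on the cork and the arm is clear, so I'll hand in.

```bash
python3 -c "
from workcell import ticket
print(ticket.job_done())"
```

```text
the job is handed in; nothing more can be done
None
```

I handed the job in at about 42 s of the 141 s allowed: the meter is square on the cork mat within about 3 mm of centre, and the radio, loudspeaker and dummy load are upright within about 2 mm of where they started, though the hand-in returned no verdict.

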